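# Index the decorating wheel four clicks

### The job

A square bisque dish stands on the scalloped click-stop wheel; bring its next side to the front. With a fingertip in one of the wheel's rim scallops, push the wheel round clockwise (seen from above) exactly four clicks, not over into a fifth, then take the finger away. Do not touch the dish, which must ride round on the wheel; lift nothing, and leave the other things on the table where they are.

Things in the scene. Friction and masses are not known exactly. Their poses are not given: they have to be found in the camera images.
- dial (a joint): turn of the scalloped wheel, rad: 0 at the start (in a stop), grows CLOCKWISE seen from above. 16 stops a turn, one each 0.3927 rad; four clicks = 1.571 (a quarter turn). Stiffest 0.1 rad past a stop (about 4 N at a scallop); from half-way (0.196) the wheel snaps by itself on to the next stop, ahead of the finger, and stays there
- dial_top (a point): centre of the aluminium wheel's top face, 64 mm above the table; turns with the wheel; z up, x to the red rim mark. Wheel 256 mm across, 28 mm thick (underside at 36 mm). Four scallops in the rim, centred 45, 135, 225, 315 degrees from x: 50 mm wide, parallel side walls, open above, below and outwards, floor 98 mm and wall ends 121 mm from the axis
- dish_mid (a point): centre of the square unglazed dish, 96 x 96 x 34 mm, loose in the middle of the wheel, standing on its top face (bottom 64 mm and rim 98 mm above the table); z up, x along one side. Not to be touched
- index_base: fixed foot and pedestal of the wheel; origin on the table, on the wheel's axis. The foot is a dark disc 300 mm across, 10 mm high, with 16 white ticks, lying 26 mm below the wheel's underside. It stands anywhere in front of the robot, at any rotation
- cup: bystander: clay cup, 72 mm across, 75 mm high; origin at the centre of its underside
- vase: bystander: pale waisted vase, 76 mm across, 100 mm high; origin at the centre of its underside
- glaze_jar: bystander: blue glaze jar, 64 mm across, 85 mm high; origin at the centre of its underside
- bucket: bystander: light blue bucket, 190 mm across, 170 mm high; origin at the centre of its underside
- brush: bystander: brush 190 mm long lying on the table, x along it; origin under its middle
- rib: bystander: flat wooden rib, 95 x 50 x 12 mm, lying; origin at the centre of its underside
- wax_block: bystander: yellowish wax block, 75 x 50 x 28 mm; origin at the centre of its underside
Things that resemble listed ones, but are neither listed nor needed, are in the scene too. There is more than one size of the part that bears dish_mid; the job needs the smallest.

How it is judged:
By the outcome, as a careful person would: the job done as asked, in the order asked, and still so for the second after the job is handed in, with the robot touching nothing.
It also fails if it takes over 54 s, if anything falls off the work surface, if the arm or the gripper's body presses on something with over 40 N, if the wrist force passes 120 N, or if a joint passes its speed limit or range.

### The arm

A 6-joint arm with a two-finger parallel gripper is mounted at the origin on the work surface. World frame = base frame: x ahead of the robot, y to its left, z up, the work surface at z = 0. Lengths are in m, angles in degrees, forces in N, time in s.
With the tool pointing down it reaches from about 0.35 to 0.875 m from the base axis. Payload 4.2 kg.
Tool frame: the origin (TCP) lies at the very end of the fingers, on their centre line; the grasp point (between the pads) lies 19 mm behind it; z points along the fingers, y is the line along which they close (so a half turn about z gives the same grasp; the last joint's range is limited). The gripper opens to 87 mm and grips with 3 to 60 N. Pads are 19 mm wide; open, the fingers measure 117 mm over their backs; the gripper's body (75 mm by 190 mm) begins 51 mm behind the grasp point.
Start: joints at [-59.439, 22.042, 0.453, 0, -68.411, -14.817], TCP at [0.17, -0.602, 0.223] pointing down, gripper open.
Joint ranges: [-179.83, 179.83], [-69.29, 118.12], [-61.27, 80.66], [-181.25, 117.63], [-171.15, -9.14], [-177.46, 177.46]. Speed limits (degrees/s): [159.86, 159.86, 180, 180, 180, 180].

### API

Orientations are given as a 3x3 rotation matrix whose columns are the frame's x, y, z axes.
In Python, from station import sense, optics, r gives the robot as it stands. The module is installed in compiled form; this text tells all that it offers.
- The arm moves only by the shell command python3 -m pendant 'ROWS' [OPENING]. ROWS is JSON, a list that holds one entry, the list of rows, each a list of 4 numbers: the shift along the tool's x, y, z normalised to -1 to 1, where 1 is 100 mm, then the turn about the tool's z normalised to -1 to 1, where 1 is 2 rad. A call has 1 to 8 rows; each row is the pose to reach, as a shift and turn from the pose commanded when the call began, along the tool's axes at that moment; what a row does not reach only later rows make up. A row lasts 1/10 s, in which the tool goes at most 50 mm and 8.59 degrees, less where a joint would pass 70% of its speed; a pose out of reach is approached as far as the arm can. A call with a number of a shift or a turn outside -1 to 1 is refused whole. A call with a gripper value outside its range is refused whole. OPENING is the closure, from 0 (fully open) to 1 (shut), set as the call begins (- or left out, the last holds). The fingers move at their own pace and stop on an object; the grip force is fixed at half the most. Time passes only in rows, so rows that repeat a pose let the fingers close. It gives the time, the measured TCP pose, the force, the opening and the grip force at its end, in the units of the state.
- sense(): the state, without advancing time (a new reading comes with each control period).
- optics.capture(name): name is "side" or "top"; returns the picture (384x512x3 uint8, red, green, blue); there is no depth.
- optics.get_calibration(name): a dict with "camera_matrix" (3x3 intrinsics, pixels), "distortion" ([k1, k2, p1, p2, k3] as OpenCV has them; the pictures are not rectified), "camera_from_world" (4x4, takes a point from world to camera coordinates). Camera axes: x right, y down, z forward; pixel columns grow to the right and rows downward; lengths in m; the calibration is good to about 2 mm. A picture is of the moment at which its call begins. get_calibration takes no time and is no camera call.
- r.finish_job(): hands the job in; it is judged then, once.
The state is a dict: "time_s": time; "joints": joint angles; "joint_velocities": joint speeds; "effort": joint torques, N m; "tcp_pos": TCP position; "ee_rot": TCP orientation; "wrist_force": force on the tool from outside, world axes, zero at the start; "moment": the same for the moment, N m; "gripper_width": opening from 0.0 (shut) to 1.0 (fully open); "gripper_force": force on a finger pad.
Only numpy, scipy, OpenCV 4.12 (cv2) and the standard library are available. Lean on these libraries where they do the work, as an engineer would, in place of code of your own. Each camera call takes 0.05 s, during which the arm holds its last target. There are 200 camera calls.

## Working session

There is one attempt and no reset: what is moved stays moved. The work goes in short steps, Python scripts to look and compute and a shell command to move; the robot and the scene stay as the last step left them, time stands still between calls to the robot, and variables do not carry over. Pictures are saved under pics/ and viewed, at most 10 in all, crops included, and the job is handed in when it is done.

```bash
mkdir -p pics; python3 - <<'E'
from station import sense, optics
import cv2,numpy as np
for n in("side","top"):
    im=optics.capture(n); cv2.imwrite(f"pics/{n}0.png",im[:,:,::-1])
    c=optics.get_calibration(n); print(n,np.round(c["camera_matrix"],1).tolist(),np.round(c["distortion"],4),np.round(c["camera_from_world"],3).tolist())
s=sense();print(s["time_s"],s["tcp_pos"],np.round(s["ee_rot"],3).tolist(),s["wrist_force"],s["gripper_width"])
E
```

```text
side [[453.3, 0.0, 252.2], [0.0, 453.3, 186.8], [0.0, 0.0, 1.0]] [-0.1301  0.      0.      0.      0.    ] [[1.0, -0.02, 0.02, -0.449], [0.007, -0.505, -0.863, 0.052], [0.028, 0.863, -0.505, 1.613], [0.0, 0.0, 0.0, 1.0]]
top [[472.2, 0.0, 253.3], [0.0, 472.2, 193.0], [0.0, 0.0, 1.0]] [-0.1227  0.      0.      0.      0.    ] [[0.021, -1.0, 0.019, -0.084], [-0.998, -0.022, -0.06, 0.429], [0.06, -0.018, -0.998, 1.709], [0.0, 0.0, 0.0, 1.0]]
0.1 [ 0.16945847 -0.60102805  0.22156631] [[-0.963, -0.271, -0.001], [-0.271, 0.963, 0.002], [0.0, 0.002, -1.0]] [ 0.46348229 -0.81456677 -0.54862382] 1.0011161076611181
```

View pics/side0.png

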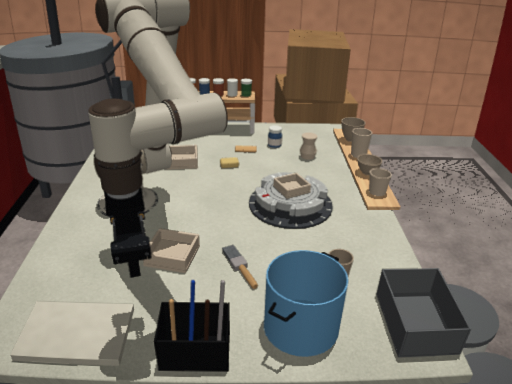

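View pics/top0.png

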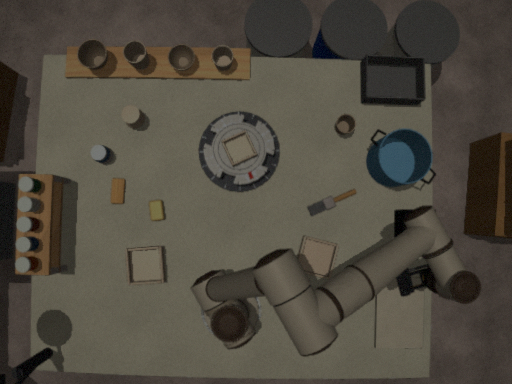

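The top view shows the wheel at (239,151), with a dish on it. Two more dishes stand loose at (146,265) and (318,257). The one on the wheel is both the smallest and the one described. I'll confirm it in an enlarged crop and measure it.

```bash
cat > h.py <<'E'
import numpy as np,cv2
from station import optics
def ray(n,px):
    c=optics.get_calibration(n);T=np.array(c["camera_from_world"]);R,t=T[:3,:3],T[:3,3]
    u=cv2.undistortPoints(np.array(px,float).reshape(-1,1,2),np.array(c["camera_matrix"]),np.array(c["distortion"])).reshape(-1,2)
    return -R.T@t,np.c_[u,np.ones(len(u))]@R
def onplane(n,px,z):
    o,d=ray(n,px);return o+d*((z-o[2])/d[:,2])[:,None]
def tri(a,b):
    (o1,d1),(o2,d2)=ray("top",a),ray("side",b);out=[]
    for x,y in zip(d1,d2):
        s=np.linalg.lstsq(np.c_[x,-y],o2-o1,rcond=None)[0];p,q=o1+s[0]*x,o2+s[1]*y;out.append(np.r_[(p+q)/2,np.linalg.norm(p-q)])
    return np.array(out)
def proj(n,P):
    c=optics.get_calibration(n);T=np.array(c["camera_from_world"])
    return cv2.projectPoints(np.array(P,float).reshape(-1,1,3),cv2.Rodrigues(T[:3,:3])[0],T[:3,3],np.array(c["camera_matrix"]),np.array(c["distortion"]))[0].reshape(-1,2)
E
python3 - <<'E'
import cv2,numpy as np
from h import *
t=cv2.imread("pics/top0.png");s=cv2.imread("pics/side0.png")
a=cv2.resize(t[106:196,194:284],None,fx=6,fy=6,interpolation=cv2.INTER_CUBIC)
cv2.imwrite("pics/topc.png",a)
cv2.imwrite("pics/sidec.png",cv2.resize(s[160:230,240:340],None,fx=7,fy=7,interpolation=cv2.INTER_CUBIC))
for n,im in(("top",t),("side",s)):
    h=cv2.cvtColor(im,cv2.COLOR_BGR2HSV)
    m=(((h[...,0]<6)|(h[...,0]>174))&(h[...,1]>130)&(h[...,2]>80)).astype(np.uint8)
    x0,y0,x1,y1=(194,106,284,196) if n=="top" else (240,160,340,230)
    ys,xs=np.nonzero(m[y0:y1,x0:x1]);print(n,len(xs),xs.mean()+x0,ys.mean()+y0)
E
```

```text
top 16 250.125 174.875
side 9 265.22222222222223 195.11111111111111
```

View pics/topc.png

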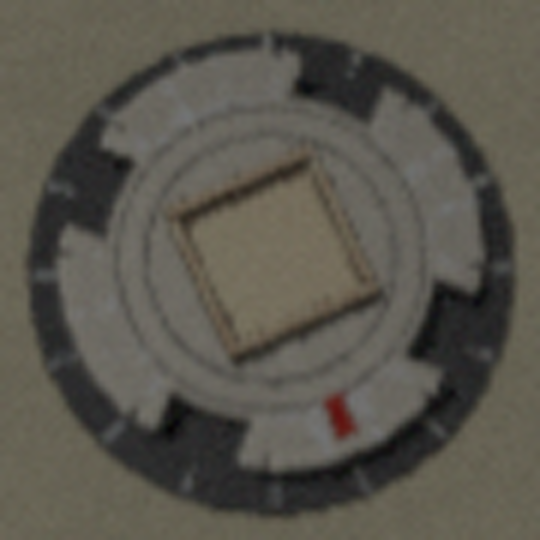

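View pics/sidec.png

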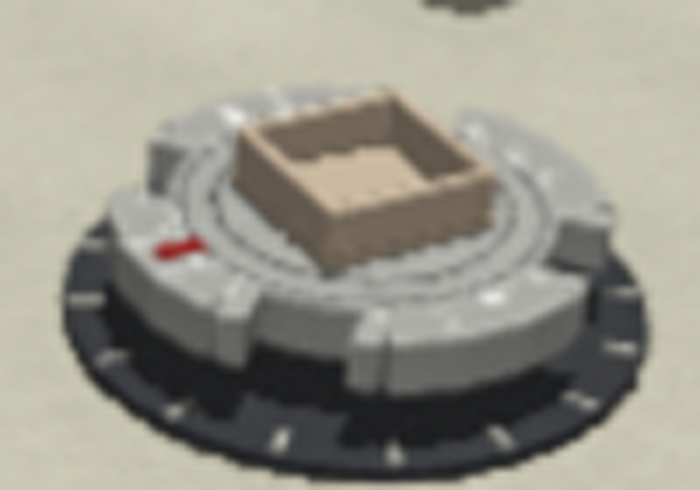

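The crops confirm a small dish on the scalloped wheel. The red mark is at (250,175), and the scallops in the top crop are at about (340,95), (455,325), (200,425) and (95,185). Next I'll measure the axis, the heights and the scallop angle.

```bash
python3 - <<'E'
from h import *
t=cv2.imread("pics/top0.png");s=cv2.imread("pics/side0.png")
def fit(P):
    A=np.c_[2*P[:,:2],np.ones(len(P))];x=np.linalg.lstsq(A,(P[:,:2]**2).sum(1),rcond=None)[0];return x[:2],np.sqrt(x[2]+x[:2]@x[:2])
for n,im,(x0,y0,x1,y1),th in(("top",t,(194,106,284,196),75),("side",s,(240,165,340,230),90)):
    g=cv2.cvtColor(im,cv2.COLOR_BGR2GRAY)[y0:y1,x0:x1]
    m=(g<th).astype(np.uint8); m=cv2.morphologyEx(m,cv2.MORPH_OPEN,np.ones((2,2),np.uint8))
    cs=max(cv2.findContours(m,cv2.RETR_EXTERNAL,cv2.CHAIN_APPROX_NONE)[0],key=cv2.contourArea)
    H=cv2.convexHull(cs).reshape(-1,2)+[x0,y0]
    if n=="side": H=H[H[:,1]>200]
    P=onplane(n,H,.01);print(n,len(H),np.percentile(g,[5,25,50]),fit(P))
print("red",tri([[250.1,174.9]],[[265.2,195.1]]))
# dish corners top/side crops -> px (rim)
f=lambda p,k,o:(np.array(p)+.5)/k-.5+np.array(o)
tp=f([[308,155],[380,295],[237,358],[172,213]],6,(194,106)); sd=f([[390,92],[492,182],[330,212],[240,128]],7,(240,160))
# top image up=+x(away?) ; side image: right=+x? match by order under test
for k in range(4):
    r=tri(tp,np.roll(sd,-k,0));print(k,np.round(r,3).tolist())
E
```

```text
top 23 [39. 80. 97.] (array([ 0.57932422, -0.0220972 ]), np.float64(0.14861836803284936))
side 20 [ 33.  98. 173.] (array([ 0.58539639, -0.03569914]), np.float64(0.14559076527307754))
red [[ 4.90974656e-01 -6.07273697e-02  6.67169024e-02  1.52273246e-04]]
0 [[0.611, -0.038, 0.146, 0.04], [0.596, -0.086, 0.117, 0.079], [0.548, -0.0, 0.05, 0.045], [0.566, 0.039, 0.085, 0.08]]
1 [[0.643, -0.039, 0.093, 0.003], [0.56, -0.083, 0.101, 0.002], [0.521, -0.001, 0.1, 0.003], [0.603, 0.039, 0.1, 0.002]]
2 [[0.604, -0.039, 0.082, 0.078], [0.534, -0.081, 0.148, 0.036], [0.557, -0.004, 0.12, 0.078], [0.636, 0.041, 0.044, 0.045]]
3 [[0.575, -0.04, 0.134, 0.114], [0.567, -0.082, 0.164, 0.035], [0.587, -0.007, 0.071, 0.126], [0.596, 0.043, 0.029, 0.04]]
```

```bash
python3 - <<'E'
from h import *
f=lambda p,k,o:(np.array(p)+.5)/k-.5+np.array(o)
P=onplane("top",f([[299,62],[386,90],[475,291],[442,376],[243,463],[155,430],[63,232],[104,147]],6,(194,106)),.064)[:,:2]
A=np.c_[2*P,np.ones(8)];x=np.linalg.lstsq(A,(P**2).sum(1),rcond=None)[0];c=x[:2]
print(c,np.sqrt(x[2]+c@c),P.mean(0))
for c in (c,np.array([.5793,-.0221])):
    mid=(P[0::2]+P[1::2])/2-c;print("slot angles",np.degrees(np.arctan2(mid[:,1],mid[:,0])),np.linalg.norm(mid,axis=1),"w",np.linalg.norm(P[0::2]-P[1::2],axis=1))
    r=np.array([.4910,-.0607])-c;print("red",np.degrees(np.arctan2(r[1],r[0])),np.linalg.norm(r))
from station import sense
s=sense();print(s["tcp_pos"],s["joints"])
E
python3 -m pendant '[[[0,0,0,-0.07],[0,0,0,-0.14],[0,0,0,-0.21],[0,0,0,-0.28],[0,0,0,-0.35],[0,0,0,-0.42],[0,0,0,-0.49],[0,0,0,-0.56]]]' 0
python3 -c "
from station import sense;s=sense();print(s['joints'],s['tcp_pos'],s['ee_rot'])"
```

```text
[ 0.58293961 -0.01830642] 0.12242086344308081 [ 0.58288267 -0.01825882]
slot angles [ -19.60809854 -110.06045289  160.34855903   70.35838407] [0.11931469 0.1194819  0.11871975 0.11949133] w [0.0546618  0.05455119 0.055589   0.0565517 ]
red -155.24545968350796 0.10124281354328983
slot angles [ -17.34754542 -109.00251766  157.99224354   69.36611216] [0.12156478 0.1146896  0.11666654 0.12430621] w [0.0546618  0.05455119 0.055589   0.0565517 ]
red -156.3876441878897 0.09636830391783394
[ 0.16945847 -0.60102805  0.22156631] [-5.94393612e+01  2.20868728e+01  3.88059534e-01 -2.54412396e-02
 -6.84120476e+01 -1.48165673e+01]
time_s: 0.9
tcp_pos: [0.1695, -0.6012, 0.2219]
ee_rot: [[-0.17, -0.986, -0.0], [-0.986, 0.17, 0.001], [-0.001, 0.001, -1.0]]
wrist_force: [-0.2, 0.7, 0.6]
gripper_width: 0.999
gripper_force: 0.0
[-5.94410504e+01  2.20701840e+01  4.08348945e-01 -1.77244747e-02
 -6.84125468e+01  4.96868484e+01] [ 0.16948456 -0.60118276  0.22190078] [[-1.69534380e-01 -9.85524187e-01 -4.12333566e-04]
 [-9.85523572e-01  1.69533745e-01  1.26413006e-03]
 [-1.17592630e-03  6.20677955e-04 -9.99999116e-01]]
```

```bash
python3 -m pendant '[[[-0.3,-0.17,0,0],[-0.65,-0.37,0,0],[-0.964,-0.558,0,0],[-0.964,-0.558,0,0]]]' | head -2
python3 -m pendant '[[[-0.3,-0.17,0,0],[-0.65,-0.37,0,0],[-0.964,-0.558,0,0],[-0.964,-0.558,0,0]]]' | head -2
python3 -m pendant '[[[-0.3,-0.17,0,0],[-0.65,-0.37,0,0],[-0.964,-0.558,0,0],[-0.964,-0.558,0,0]]]' | head -2
python3 -m pendant '[[[-0.3,-0.17,0,0],[-0.65,-0.37,0,0],[-0.964,-0.558,0,0],[-0.964,-0.558,0,0]]]' | head -2
python3 -m pendant '[[[-0.3,-0.17,0,0],[-0.65,-0.37,0,0],[-0.964,-0.558,0,0],[-0.964,-0.558,0,0]]]' | head -2
python3 -m pendant '[[[0,0,0,-0.07],[0,0,0,-0.14],[0,0,0,-0.21],[0,0,0,-0.28],[0,0,0,-0.35]]]' |head -1
python3 -m pendant '[[[0,0,0,-0.07],[0,0,0,-0.14],[0,0,0,-0.21],[0,0,0,-0.28],[0,0,0,-0.35],[0,0,0,-0.35]]]'
python3 - <<'E'
from station import sense,optics
import numpy as np,cv2
s=sense();R=np.array(s["ee_rot"]);p=np.array(s["tcp_pos"]);print(s["joints"])
a=np.radians(-110);tgt=np.array([.582+.163*np.cos(a),-.020+.163*np.sin(a),.048])
print("yaw y",np.degrees(np.arctan2(R[1,1],R[0,1])),"shift",R.T@(tgt-p))
cv2.imwrite("pics/top1.png",cv2.resize(optics.capture("top")[100:240,170:330,::-1],None,fx=4.2,fy=4.2,interpolation=cv2.INTER_CUBIC))
E
```

```text
time_s: 1.3
tcp_pos: [0.2433, -0.5136, 0.2225]
time_s: 1.7
tcp_pos: [0.3149, -0.4291, 0.2224]
time_s: 2.1
tcp_pos: [0.3868, -0.3446, 0.2224]
time_s: 2.5
tcp_pos: [0.4587, -0.2598, 0.2222]
time_s: 2.9
tcp_pos: [0.5305, -0.1749, 0.2219]
time_s: 3.4
time_s: 4.0
tcp_pos: [0.5277, -0.1775, 0.2223]
ee_rot: [[0.94, -0.342, -0.001], [-0.342, -0.94, -0.0], [-0.001, 0.0, -1.0]]
wrist_force: [-0.2, 0.0, -0.2]
gripper_width: 1.001
gripper_force: 0.0
[-1.90770775e+00  1.54452685e+01 -9.26304620e+00  6.65868415e-03
 -6.53429086e+01  7.19081692e+01]
yaw y -109.99674905113125 shift [-0.00274077 -0.00362366  0.1743428 ]
```

View pics/top1.png

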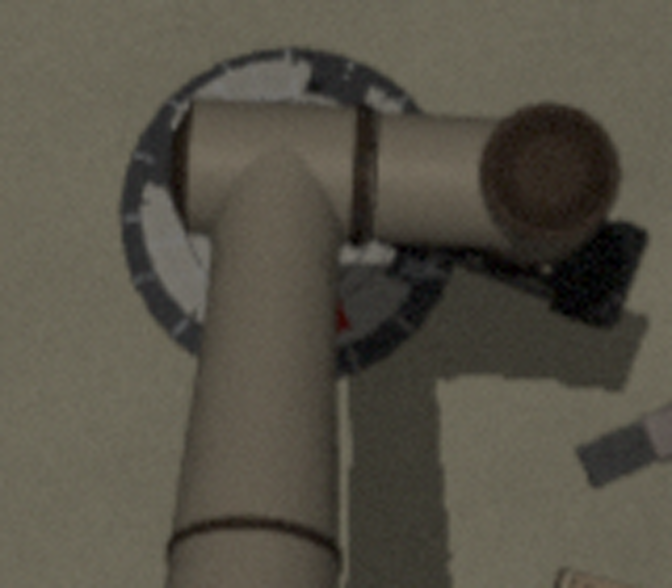

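The top view is blocked by the arm; the hand sits at the wheel's right. I'll correct the position, go down to just above the rim and check from the side.

```bash
python3 -m pendant '[[[-0.03,-0.036,0.3,0],[-0.03,-0.036,0.7,0],[-0.03,-0.036,1,0],[-0.03,-0.036,1,0]]]' | head -2
python3 -m pendant '[[[0,0,0.2,0],[0,0,0.4,0],[0,0,0.4,0]]]'
python3 - <<'E'
from station import sense,optics
import numpy as np,cv2
from h import proj
s=sense();R=np.array(s["ee_rot"]);p=np.array(s["tcp_pos"])
im=optics.capture("side")[:,:,::-1].copy()
cv2.imwrite("pics/side1.png",cv2.resize(im[130:240,230:350],None,fx=5.4,fy=5.4,interpolation=cv2.INTER_CUBIC))
q=proj("side",[p-.051*R[:,1],p+.051*R[:,1]]);print((q-[230,130])*5.4)
E
```

```text
time_s: 4.45
tcp_pos: [0.5233, -0.1718, 0.1183]
time_s: 4.75
tcp_pos: [0.526, -0.1719, 0.0818]
ee_rot: [[0.94, -0.342, -0.003], [-0.342, -0.94, 0.0], [-0.003, 0.001, -1.0]]
wrist_force: [-0.7, 0.1, -0.9]
gripper_width: 1.002
gripper_force: 0.0
[[282.16130117 385.28449822]
 [234.204658   474.14581663]]
```

View pics/side1.png

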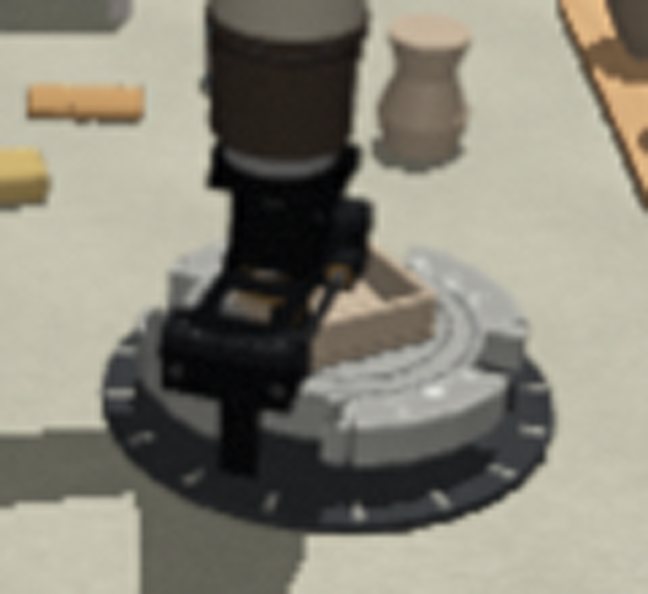

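The outer finger is at (240,470), as predicted. The inner fingertip projects to (282,385), centred over the scallop (x from about 243 to 324). Going down into it.

```bash
python3 -m pendant '[[[0,0,0.1,0],[0,0,0.2,0],[0,0,0.3,0],[0,0,0.34,0],[0,0,0.34,0]]]'
python3 - <<'E'
from station import sense
import numpy as np
s=sense();R=np.array(s["ee_rot"]);p=np.array(s["tcp_pos"]);c=np.array([.582,-.020]);
v=p[:2]-c;print(np.hypot(*v),np.degrees(np.arctan2(v[1],v[0])),p)
# arc rows: clockwise seen from above; tool turn +
for k in range(1,9):
    d=np.radians(3*k);r=.163;print([round(-r*np.sin(d)/.1,2),round((r*np.cos(d)-r)/.1,3),0,round(d/2,3)])
E
```

```text
time_s: 5.3
tcp_pos: [0.5265, -0.1714, 0.0477]
ee_rot: [[0.94, -0.34, -0.002], [-0.34, -0.94, 0.0], [-0.002, 0.001, -1.0]]
wrist_force: [0.1, -0.2, 0.4]
gripper_width: 0.996
gripper_force: 0.0
0.16121201500190965 -110.12109465076286 [ 0.52654219 -0.17137287  0.04766169]
[np.float64(-0.09), np.float64(-0.002), 0, np.float64(0.026)]
[np.float64(-0.17), np.float64(-0.009), 0, np.float64(0.052)]
[np.float64(-0.25), np.float64(-0.02), 0, np.float64(0.079)]
[np.float64(-0.34), np.float64(-0.036), 0, np.float64(0.105)]
[np.float64(-0.42), np.float64(-0.056), 0, np.float64(0.131)]
[np.float64(-0.5), np.float64(-0.08), 0, np.float64(0.157)]
[np.float64(-0.58), np.float64(-0.108), 0, np.float64(0.183)]
[np.float64(-0.66), np.float64(-0.141), 0, np.float64(0.209)]
```

```bash
python3 -m pendant '[[[-0.09,-0.002,0,0.026],[-0.17,-0.009,0,0.052],[-0.25,-0.02,0,0.079],[-0.34,-0.036,0,0.105],[-0.42,-0.056,0,0.131],[-0.5,-0.08,0,0.157],[-0.58,-0.108,0,0.183],[-0.66,-0.141,0,0.209]]]'
cat > st.py <<'E'
from station import sense
import numpy as np
s=sense();R=np.array(s["ee_rot"]);p=np.array(s["tcp_pos"]);c=np.array([.582,-.020])
v=p[:2]-c;f=(p-.051*R[:,1])[:2]-c
A=lambda v:round(np.degrees(np.arctan2(v[1],v[0])),1)
print("tcp r,ang",np.hypot(*v),A(v),"finger r,ang",np.hypot(*f),A(f),"yaw",A(R[:2,1]),"j",np.round(s["joints"],0))
E
python3 st.py
```

```text
time_s: 6.1
tcp_pos: [0.4701, -0.1356, 0.049]
ee_rot: [[0.72, -0.694, 0.001], [-0.694, -0.72, -0.0], [0.001, -0.001, -1.0]]
wrist_force: [0.3, 0.3, 0.2]
gripper_width: 1.0
gripper_force: 0.0
tcp r,ang 0.16093721542012995 -134.1 finger r,ang 0.10993741706503553 -134.1 yaw -133.9 j [  3.  21. -31.   0. -38.  43.]
```

```bash
python3 -m pendant '[[[-0.09,-0.002,0,0.026],[-0.17,-0.009,0,0.052],[-0.25,-0.02,0,0.079],[-0.34,-0.036,0,0.105],[-0.42,-0.056,0,0.131],[-0.5,-0.08,0,0.157],[-0.58,-0.108,0,0.183],[-0.66,-0.141,0,0.209]]]' | grep force; python3 st.py
python3 -m pendant '[[[-0.09,-0.002,0,0.026],[-0.17,-0.009,0,0.052],[-0.25,-0.02,0,0.079],[-0.34,-0.036,0,0.105],[-0.42,-0.056,0,0.131],[-0.5,-0.08,0,0.157],[-0.58,-0.108,0,0.183]]]' |grep force; python3 st.py
python3 - <<'E'
from station import optics
import cv2
cv2.imwrite("pics/side2.png",cv2.resize(optics.capture("side")[130:240,230:350,::-1],None,fx=5.4,fy=5.4,interpolation=cv2.INTER_CUBIC))
E
```

```text
wrist_force: [0.1, 0.3, 0.0]
gripper_force: 0.0
tcp r,ang 0.16121201510139208 -158.3 finger r,ang 0.11021392889273138 -158.5 yaw -157.9 j [ 11.  17. -38.   0. -35.  11.]
wrist_force: [-0.7, 1.5, 0.6]
gripper_force: 0.0
tcp r,ang 0.16169477447179242 -179.4 finger r,ang 0.11069786627463041 -179.6 yaw -178.9 j [ 19.  16. -40.   0. -34. -18.]
```

View pics/side2.png

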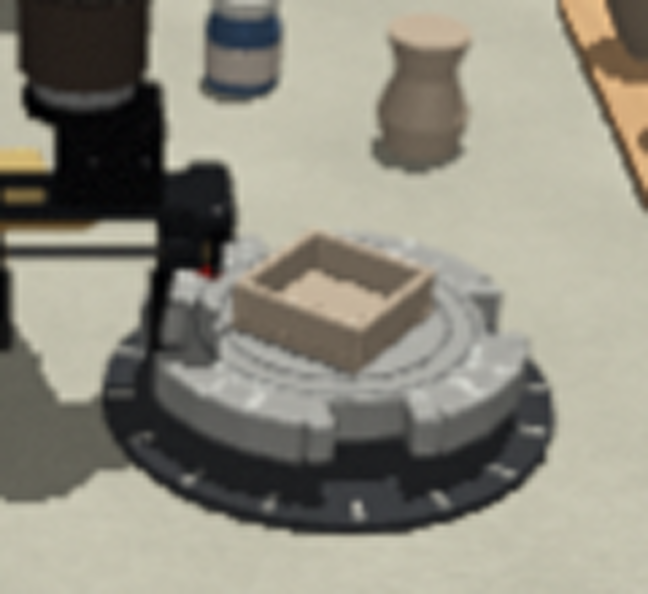

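The finger is in the scallop and three clicks are done or nearly so. The dish is riding along squarely and untouched. One more push of about 22°.

```bash
python3 -m pendant '[[[-0.09,-0.002,0,0.026],[-0.17,-0.009,0,0.052],[-0.25,-0.02,0,0.079],[-0.34,-0.036,0,0.105],[-0.42,-0.056,0,0.131],[-0.5,-0.08,0,0.157],[-0.60,-0.115,0,0.19],[-0.60,-0.115,0,0.19]]]' | grep force; python3 st.py
python3 - <<'E'
from station import optics
import cv2
cv2.imwrite("pics/side3.png",cv2.resize(optics.capture("side")[130:240,230:350,::-1],None,fx=5.4,fy=5.4,interpolation=cv2.INTER_CUBIC))
E
```

```text
wrist_force: [0.4, 0.0, 0.4]
gripper_force: 0.0
tcp r,ang 0.1618780191402229 158.7 finger r,ang 0.1108886898959581 158.2 yaw 159.6 j [ 27.  17. -39.   0. -35. -47.]
```

View pics/side3.png

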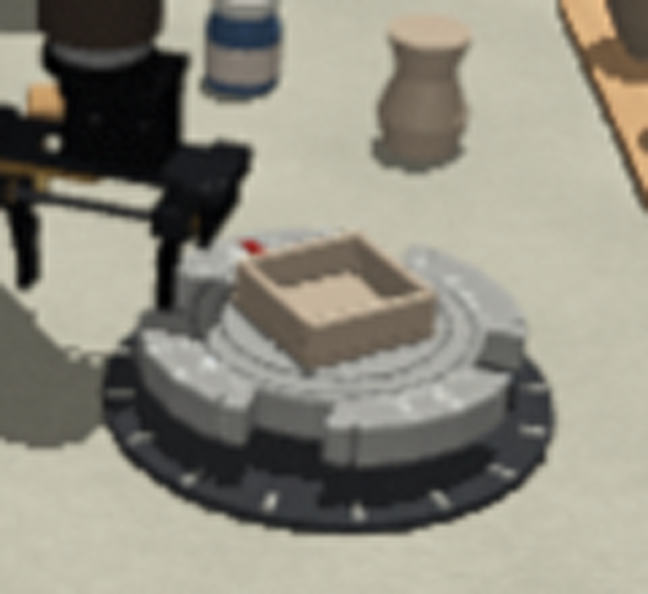

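The wheel has snapped to the fourth stop: the scallops are back in their starting pattern and the red mark is at (250,247). The finger stands clear in the scallop, with no force on it. I'll lift straight out, back away outwards and verify.

```bash
python3 -m pendant '[[[0,0,-0.15,0],[0,0,-0.4,0],[0,0,-0.7,0],[0,0,-1,0],[0,0,-1,0]]]' | grep force
python3 -m pendant '[[[0,0.3,-0.2,0],[0,0.6,-0.4,0],[0,1,-0.6,0],[0,1,-0.6,0]]]' | grep pos
python3 -m pendant '[[[0,0.3,0,0],[0,0.6,0,0],[0,1,0,0],[0,1,0,0],[0,1,0,0]]]' | grep -E "pos|force|time"
python3 - <<'E'
from station import optics
import cv2,numpy as np
from h import *
s=optics.capture("side")[:,:,::-1]; t=optics.capture("top")[:,:,::-1]
h=cv2.cvtColor(np.ascontiguousarray(t),cv2.COLOR_BGR2HSV)
m=((h[...,0]<6)|(h[...,0]>174))&(h[...,1]>130)&(h[...,2]>60)
ys,xs=np.nonzero(m[106:196,194:284])
if len(xs):
    p=onplane("top",[[xs.mean()+194,ys.mean()+106]],.064)[0][:2]-[.582,-.020];print(len(xs),"red",np.degrees(np.arctan2(p[1],p[0])))
cv2.imwrite("pics/end.png",np.hstack([cv2.resize(t[96:236,170:310],(400,400)),cv2.resize(s[120:240,220:340],(400,400))]))
E
```

```text
wrist_force: [1.0, 0.3, 0.3]
gripper_force: 0.0
tcp_pos: [0.3345, 0.0738, 0.2104]
time_s: 9.9
tcp_pos: [0.2425, 0.1086, 0.2083]
wrist_force: [0.9, -0.2, -0.2]
gripper_force: 0.0
16 red 113.14006613336133
```

View pics/end.png

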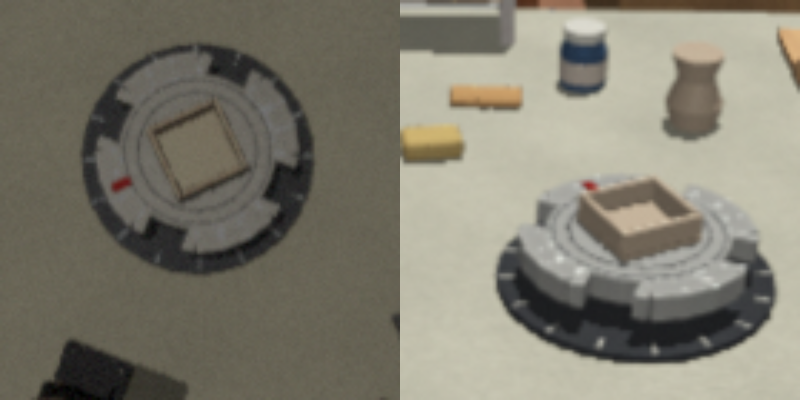

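The red mark has gone from about -155° to 113°, about 91° clockwise, so four clicks. The dish rode round with the wheel, the bystanders in view haven't moved, and the arm is clear.

```bash
python3 -c "
from station import r;print(r.finish_job())"
```

```text
the job is handed in; nothing more can be done
None
```

I pushed the wheel four clicks clockwise (the red mark measured about 91° round); the dish rode round with it, the finger is clear, and the job was handed in at about 10 s.

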